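Chock a sheet-vinyl sample roll on the sloping sample stand

ROBOT

A 6-joint arm with a two-finger parallel gripper is mounted at the origin on the work surface. World frame = base frame: x ahead of the robot, y to its left, z up, the work surface at z = 0. Lengths are in mm, angles in rad, forces in N, time in s.
With the tool pointing down it reaches from about 275 to 750 mm from the base axis. Payload 10.2 kg.
Tool frame: the origin (TCP) lies at the very end of the fingers, on their centre line; the grasp point (between the pads) lies 19 mm behind it (ctrl.hold_point_z is the distance from the TCP to the grasp point, in mm); z points along the fingers, y is the direction in which the jaws open and shut (so a half turn about z gives the same grasp; the last joint's range is limited). The gripper opens to 85 mm and grips with 20 to 120 N. Pads are 22 mm wide; open, the fingers measure 114 mm over their backs; the gripper's body (76 mm by 85 mm) begins 54 mm behind the grasp point. The pads swing forward as they close: fully open they stand 13 mm farther back than shut.
Start: joints at [-1.488, 0.313, 1.498, -0, 1.331, -0.223], TCP at [158.042, -500.654, 231.294] pointing down, gripper open.
Joint ranges: [-2.94, 2.94], [-0.97, 2.17], [0.19, 2.56], [-1.23, 4.37], [0.02, 3.11], [-2.88, 2.88]. Speed limits (rad/s): [2.39, 2.39, 3.01, 3.14, 3.14, 3.14].

INTERFACE

Orientations are given as a unit quaternion [w, x, y, z].
In Python, from rig import readout, cams, workorder, spotter, ctrl gives the robot as it stands.
- The arm moves only by the tool step_arm, never from a script. Its argument "plan" is text: rows parted by semicolons, each of 5 numbers parted by spaces: the shift along the tool's x, y, z in cm, then the turn about the tool's z in degrees, then the opening in per cent of the stroke, from 0 (shut) to 100 (fully open). In form: x y z twist gripper; .... A call has 1 to 10 rows; each row is the pose to reach, as a shift and turn from the pose commanded when the call began, along the tool's axes at that moment; what a row does not reach only later rows make up. A row lasts 1/10 s, in which the tool goes at most 50 mm and 8.59 degrees, less where a joint would pass 70% of its speed; a pose out of reach is approached as far as the arm can. A call with a gripper value outside its range is refused whole. The fingers move at their own pace and stop on an object; "grip_force" is the grip in N (left out, the last holds). Time passes only in rows, so rows that repeat a pose let the fingers close. It gives the time, the measured TCP pose, the force and the opening at its end, in the units of the state.
- readout.sense(): the state, without advancing time (a new reading comes with each control period).
- cams.capture(name): name is "scene" or "top" or "wrist"; returns (picture, depth): 384x512x3 uint8, red, green, blue; 384x512 float32, mm along the optical axis (not along the pixel's ray), 0 where there is no reading.
- cams.camera_info(name): a dict with "vfov" (degrees; the focal length in pixels is half the picture's height over the tangent of half this angle, whatever the lens; pixels are square), "cx", "cy" (the principal point, pixels), "rvec" (rotation vector, rad) and "tvec" (3), from world to camera coordinates, as OpenCV has them. Camera axes: x right, y down, z forward; pixel columns grow to the right and rows downward; lengths in mm; the calibration is good to about 2 mm. A picture is of the moment at which its call begins: read the wrist's pose just before it. camera_info takes no time and is no camera call; for the wrist camera it gives the pose at the moment of the call.
- workorder.finish_job(): hands the job in, once; it reports no verdict.
Trained networks look in the newest picture that a camera, given by its name, has taken for a name from the list of things; names that differ only in an ending like _2 or _b are one class to them, and where a whole thing is asked for, a point or a joint stands for the part that bears it (a point fixed in the world has none). Each returns a list of dicts, best first, with "conf" (0 to 1); they miss things now and then, are a little off and sometimes report something else, mostly with a low value. They report only what shows in the picture. A call takes as long as a camera call. They do not tell look-alikes from the thing itself.
- spotter.regions_of(camera, target): "pixels" (384x512 bool, what is visible of it) and "extent" ([centre column, centre row, width, height] in pixels, round what is visible of it).
The state is a dict: "time_s": time; "joints": joint angles; "dq": joint speeds; "tau": joint torques, N m; "eef_pos": TCP position; "ee_rot": TCP orientation; "force": force on the tool from outside, world axes, zero at the start; "wrist_torque": the same for the moment, N m; "grip_width": opening from 0.0 (shut) to 1.0 (fully open).
Only numpy, scipy, OpenCV 4.12 (cv2) and the standard library are available. Lean on these libraries where they do the work, as an engineer would, in place of code of your own. Each camera call takes 0.05 s, during which the arm holds its last target. There are 200 camera calls.

TASK

Show the thicker vinyl roll on the sloping sample stand, lying straight across the clear strip above the bonded tile samples, without it ever rolling down on to them. First set both rubber door wedges flat on the board with their thin ends pointing straight uphill, side by side and level with each other, one for each end of the roll; then bring the roll down gently on the uphill side, against both thin ends, and let go only once it is resting against both. Keep the roll clear of the tile samples and leave everything else on the counter where it is.

Things in the scene. Friction and masses are not known exactly. Their poses are not given: they have to be found in the camera images.
- stand: Sloping sample stand of plywood with a white board on top, 300 mm along the slope by 320 mm across, fixed. Origin on the counter under the middle of the board; x points level towards the low edge (away from the robot, within about 0.3 rad), y across, z up. The board slopes 7 degrees down towards +x.
- board: The stand's flat tilted board. Origin in the middle of its upper face (52 mm above the counter); x points downhill along the face to the low edge, y across, z square out of the face. The face runs x -150..150 mm, y -160..160 mm. The low edge has an aluminium lip 11 mm above the face. Tile samples cover x 74..149 mm, so x -150..74 mm is the clear strip.
- board_top (a point): The middle of the board's high edge: board x -150 mm, y 0, on the face.
- samples: Three glazed tile samples, 8 mm thick, bonded side by side to the board along its lip, covering board x 74..149 mm over the whole width. Origin and axes as the board's. Not to be touched by the roll.
- roll: The thicker roll: sheet vinyl wound on a cardboard core, rigid, wood-look, 50 mm in diameter, 210 mm long, 0.25 to 0.5 kg, with two paper bands. It starts in one of the two notches of the rack. Origin at its centre on its axis; x runs along the axis (y and z turn as it rolls).
- roll_end_a (a point): On the axis of the thicker roll, under one paper band, 70 mm from its middle towards its +x end.
- roll_end_b (a point): The same at the other paper band, 70 mm from its middle towards its -x end.
- rack: Plywood roll rack, fixed, 235 x 150 mm. Origin on the counter under its middle. Two cross boards (at y -62 and +62 mm, 16 mm thick, up to 46 mm high) carry V notches at x -55 and +55 mm; the rolls lie in them along the rack's y. In its notch the axis of the thicker roll is 53 mm above the counter, that of the thin one 43 mm. Between the cross boards, under the rolls, there is only the 10 mm base board.
- thin_roll: Bystander: the thinner roll, same look, 36 mm in diameter, 210 mm long, in the rack's other notch. Origin at its centre on its axis, x along the axis. Leave it.
- wedge_a: Brown rubber door wedge, 80 mm long, 40 mm wide, 30 mm high at the heel (at x -40 mm) falling evenly to 3 mm at the thin end (x +40 mm); 50 to 85 g. Origin at the middle of its underside, x towards the thin end, z up. It starts flat on the counter. Flat sides: take it across its 40 mm width, near the heel. A 50 mm roll lying against the thin end on the same flat face has its axis 52 mm ahead of the wedge's origin.
- wedge_b: A second, identical rubber door wedge.
- sealer: Bystander: standing bottle of tile sealer, 56 mm in diameter, 175 mm tall, in line with the two wedges. Origin at the middle of its foot.
- mug: Bystander: white mug, 76 mm in diameter plus handle, 90 mm tall, near the rack. Origin at the middle of its foot.
- tape_measure: Bystander: tape measure standing, 68 x 36 x 62 mm, behind the row of wedges and bottle. Origin at the middle of its foot.
- plank_sample: Bystander: floor plank sample lying flat, 75 x 220 x 10 mm, beyond the stand's low edge. Origin at the middle of its underside.
- tile_sample: Bystander: glazed tile lying flat, 75 x 150 x 9 mm, beyond the rack. Origin at the middle of its underside.
- grout_tub: Bystander: grout tub, 90 mm in diameter, 75 mm tall, behind the row of wedges and bottle. Origin at the middle of its foot.
Not all that is in view belongs to the job. Leave any green or pink look-alike of the wedge_a alone.

How it is judged:
By the outcome, as a careful person would: the job done as asked, in the order asked, and still so for the second after the job is handed in, with the robot touching nothing.
It also fails if it takes over 72 s, if anything falls off the work surface, if the arm or the gripper's body presses on something with over 40 N, if the wrist force passes 120 N, or if a joint passes its speed limit or range.

## Working session

There is one attempt and no reset: what is moved stays moved. The work goes in short steps, Python scripts to look and compute and a tool call to move; the robot and the scene stay as the last step left them, time stands still between calls to the robot, and variables do not carry over. Pictures are saved under pics/ and viewed, about 8 in all and at most 12, crops included, and the job is handed in when it is done.

Besides the shell and the picture viewer there is one more tool, called after "Emit:" by a JSON object that holds its "op" and its "data". step_arm: Moves the arm, as the interface text tells. Its arguments: {"type":"object","properties":{"plan":{"type":"string"},"grip_force":{"type":"number"}},"required":["plan"]}

```bash
mkdir -p pics
cat > h.py <<'E'
import numpy as np, cv2
from scipy.spatial.transform import Rotation as R
from rig import readout, cams, workorder, spotter, ctrl
def cam(n):
    i=cams.camera_info(n); f=192/np.tan(np.radians(i["vfov"])/2)
    return f,i["cx"],i["cy"],R.from_rotvec(np.ravel(i["rvec"])).as_matrix(),np.ravel(i["tvec"])
def cloud(n,d,c=None):
    f,cx,cy,M,t=c or cam(n); v,u=np.mgrid[:384,:512]
    P=np.stack([(u-cx)/f*d,(v-cy)/f*d,d],-1)
    return (P-t)@M   # world
def proj(c,P):
    f,cx,cy,M,t=c; q=np.atleast_2d(P)@M.T+t
    return np.c_[q[:,0]/q[:,2]*f+cx,q[:,1]/q[:,2]*f+cy]
def save(p,n): cv2.imwrite("pics/"+n,cv2.cvtColor(p,cv2.COLOR_RGB2BGR))
E
python3 - <<'E'
from h import *
s=readout.sense(); print(s)
print(ctrl.hold_point_z)
for n in("scene","top"):
    p,d=cams.capture(n); c=cam(n); np.savez(n+".npz",p=p,d=d); save(p,n+"0.png"); W=cloud(n,d,c)
    print(n,cams.camera_info(n))
    for t in("stand","board","roll","thin_roll","rack","wedge_a","sealer","mug","tape_measure","grout_tub"):
        for r in spotter.regions_of(n,t)[:4]:
            m=r["pixels"]&(d>0)
            print(t,round(r["conf"],2),np.round(r["extent"]),m.sum(),np.round(np.median(W[m],0)),np.round(W[m].min(0)),np.round(W[m].max(0)))
E
```

```text
{'time_s': 0.0, 'joints': array([-1.48840827e+00,  3.13474919e-01,  1.49842612e+00, -2.69593023e-05,
        1.33096936e+00, -2.23399805e-01]), 'dq': array([-4.75472739e-04,  9.31998890e-05,  1.12971086e-03, -1.16796213e-03,
       -1.48662029e-03, -1.08119044e-03]), 'tau': array([-9.18472360e-04, -4.12266111e+01, -2.59744012e+01, -2.57934053e-04,
        4.08306776e-03, -7.87425506e-06]), 'eef_pos': array([ 158.0096068 , -500.39960446,  230.72644229]), 'ee_rot': array([-6.38207334e-04,  9.88333784e-01,  1.52302080e-01,  3.19476650e-05]), 'force': array([0.56211596, 0.06160561, 0.79644127]), 'wrist_torque': array([ 0.01826831, -0.00731861, -0.00417591]), 'grip_width': 1.0018359339581684}
18.700000000000003
scene {'vfov': 54.586017681133896, 'cx': 249.99251460585538, 'cy': 198.08684823326297, 'rvec': array([ 2.18072418,  0.86912528, -0.40749016]), 'tvec': array([-444.87412954, -152.72428163, 1332.34402181])}
board 0.75 [136. 296. 198. 167.] 17042 [ 554. -306.   51.] [ 293. -468.   -1.] [717. -74.  75.]
roll 0.93 [269. 168.  39.  46.] 852 [486. 220.  72.] [368. 135.  -2.] [523. 435.  8
[... 2057 characters left out ...]
0.  25.  31.] 429 [571. -22.  15.] [529. -50.  -6.] [618.   7.  35.]
wedge_a 0.68 [269. 152.  17.  26.] 324 [684.   1.  17.] [647. -21.  -0.] [725.  23.  34.]
sealer 0.91 [278. 235.  24.  24.] 414 [434. -17. 118.] [409. -61.  -5.] [472.   6. 180.]
mug 0.7 [181. 267.  31.  41.] 754 [352. 247.   9.] [293. 199.  -2.] [391. 275.  95.]
mug 0.5 [180. 224.  83.  37.] 1394 [467. 242.  74.] [418. 136.  -6.] [521. 364.  86.]
tape_measure 0.94 [299. 120.  28.  21.] 412 [761. -70.  58.] [ 741. -110.   -1.] [795. -33.  69.]
grout_tub 0.88 [260. 116.  32.  34.] 903 [781.  41.  73.] [748.  -6.  -7.] [857.  83.  83.]
grout_tub 0.45 [278. 191.  27.  28.] 407 [571. -22.  16.] [529. -54.  -2.] [613.  10.  35.]
```

Run:
```python
from h import *
a=cv2.imread("pics/scene0.png")[90:384,20:400]; cv2.imwrite("pics/s0.png",cv2.resize(a,None,fx=2,fy=2,interpolation=cv2.INTER_CUBIC))
a=cv2.imread("pics/top0.png")[90:330,90:460]; cv2.imwrite("pics/t0.png",cv2.resize(a,None,fx=2.1,fy=2.1,interpolation=cv2.INTER_CUBIC))
```

```text
(no output)
```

View pics/s0.png

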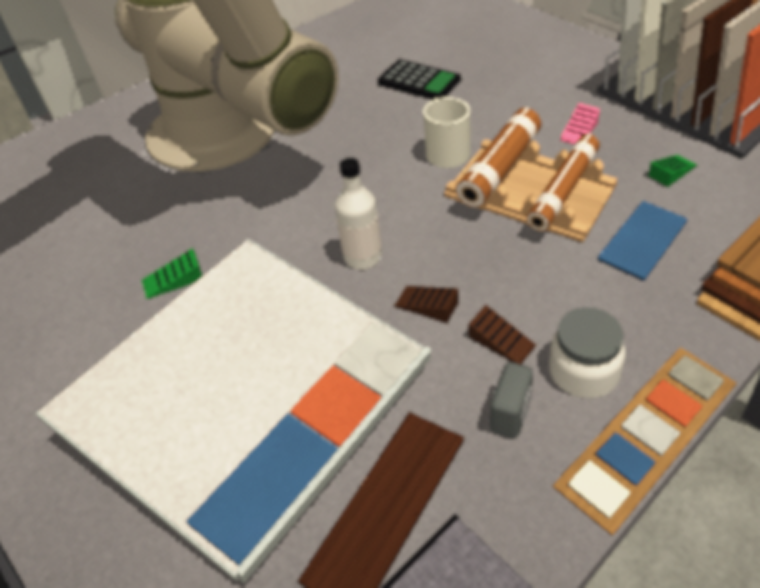

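View pics/t0.png

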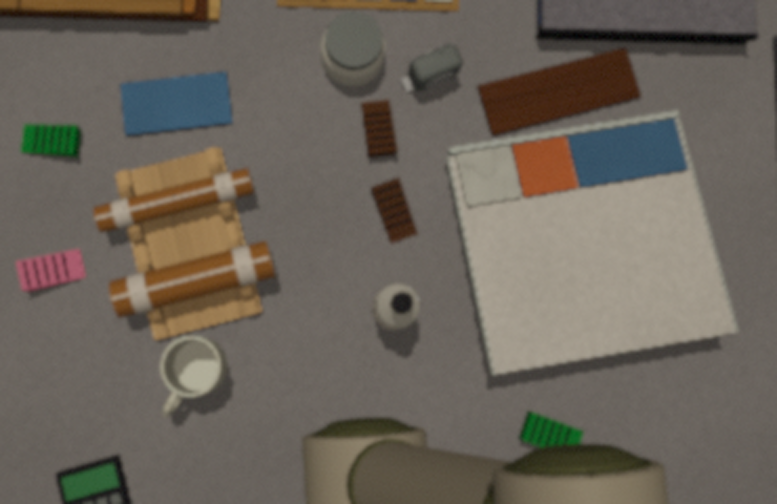

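The thicker roll is in the nearer notch: top pixel ~(183,224), scene ~(269,168). The brown wedges are at scene (235,243) and (270,259). Look-alikes to leave alone: green at (107,228) and (357,177), pink at ~(310,152). Decoys for the roll: the thin roll at (299,181) and the dark plank.

```bash
cat >> h.py <<'E'
def wfit(P):
    """wedge pose from cloud on wedge: plan centre & direction to thin end"""
    P=P[P[:,2]>P[:,2].min()]
    r=cv2.minAreaRect(P[:,:2].astype(np.float32)); b=cv2.boxPoints(r)
    e=[b[1]-b[0],b[2]-b[1]]; e.sort(key=np.linalg.norm)
    u=e[1]/np.linalg.norm(e[1]); s=(P[:,:2]-r[0])@u
    k=np.polyfit(s,P[:,2],1)
    if k[0]>0: u=-u
    return np.array(r[0]),np.degrees(np.arctan2(u[1],u[0])),[np.linalg.norm(x) for x in e],k
def clean(m,n=1): return cv2.erode(m.astype(np.uint8),np.ones((3,3)),iterations=n).astype(bool)
def wedges(W,p,zmin=4):
    """brown rubber by colour, in the work area"""
    p=p.astype(int); m=(p.max(2)<110)&(p[...,0]>p[...,2]+8)&(p[...,0]>=p[...,1])
    return m
E
python3 - <<'E'
from h import *
allp={}
for n in("scene","top"):
    z=np.load(n+".npz"); W=cloud(n,z["d"]); p=z["p"]; allp[n]=W
    for b in([575,-24],[686,2]):
        m=(abs(W[...,0]-b[0])<58)&(abs(W[...,1]-b[1])<45)&(W[...,2]>6)&(W[...,2]<40)
        P=W[m]; c,a,e,k=wfit(P); print(n,"wedge",len(P),c.round(1),round(a,1),np.round(e,1),k.round(3))
    # board
    m=(W[...,0]>340)&(W[...,0]<720)&(W[...,1]<-85)&(W[...,1]>-480)&(W[...,2]>22)&(W[...,2]<90)
    P=W[m]
    q=P
    for _ in range(6):
        A=np.c_[q[:,:2],np.ones(len(q))]; k=np.linalg.lstsq(A,q[:,2],rcond=None)[0]
        r=P[:,2]-np.c_[P[:,:2],np.ones(len(P))]@k; q=P[(abs(r)<3)]
    r=cv2.minAreaRect(P[abs(P[:,2]-np.c_[P[:,:2],np.ones(len(P))]@k)<14][:,:2].astype(np.float32))
    print(n,"board",len(q),k.round(4),"slope",np.degrees(np.arctan(np.hypot(*k[:2]))).round(2),"downdir",np.degrees(np.arctan2(-k[1],-k[0])).round(2),r, "z@c",(k[:2]@np.array(r[0])+k[2]).round(1))
    # rolls
    for b in([466,244],):
        m=(abs(W[...,0]-b[0])<60)&(abs(W[...,1]-b[1])<130)&(W[...,2]>60)&(W[...,2]<85)
        P=W[m]; r=cv2.minAreaRect(P[:,:2].astype(np.float32)); print(n,"roll",len(P),r,P[:,2].max())
E
```

```text
scene wedge 358 [576.2 -23.5] -158.9 [41.4 77. ] [ 0.229 16.057]
scene wedge 454 [ 6.904e+02 -4.000e-01] 6.8 [43.5 77.6] [-0.289 16.017]
scene board 11590 [-8.61000e-02 -1.69000e-02  9.61443e+01] slope 5.01 downdir 11.08 ((536.161376953125, -278.6492004394531), (310.49554443359375, 327.7694396972656), 10.815631866455078) z@c 54.7
scene roll 685 ((473.8067626953125, 242.75296020507812), (48.26185989379883, 215.29356384277344), 14.713576316833496) 82.68006195512245
top wedge 366 [573.  -25.5] -144.2 [ 73.7 123.4] [ 0.266 16.479]
top wedge 332 [681.5 -13.4] 14.4 [ 84.9 103.9] [-0.237 18.594]
top board 7530 [-9.06000e-02 -1.83000e-02  9.67436e+01] slope 5.28 downdir 11.41 ((533.7941284179688, -279.5816345214844), (308.7449645996094, 329.2822570800781), 10.80653190612793) z@c 53.5
top roll 1357 ((467.79425048828125, 243.14065551757812), (48.928890228271484, 211.79934692382812), 16.36751365661621) 84.10302965072418
```

```bash
cat >> h.py <<'E'
def pose():
    s=readout.sense(); w,x,y,z=s["ee_rot"]; M=R.from_quat([x,y,z,w]).as_matrix()
    return s,s["eef_pos"],M
def go(x,y,z,psi):
    s,e,M=pose(); d=M.T@(np.array([x,y,z])-e); yaw=np.degrees(np.arctan2(M[1,0],M[0,0]))
    q=s["joints"]
    print(f"t={s['time_s']:.1f} tcp={e.round(1)} yaw={yaw:.1f} grip={s['grip_width']:.2f} F={s['force'].round(1)} q6={np.degrees(q[5]):.0f} zax={M[:,2].round(3)}")
    print("  shift cm",(d/10).round(2),"twist",round(-((psi-yaw+180)%360-180),1))
E
python3 - <<'E'
from h import *
go(570,-20,240,8)
p,d=cams.capture("wrist"); save(p,"w0.png"); f,cx,cy,M,t=cam("wrist"); s,e,T=pose()
print(f,cx,cy,"cam in tool",T.T@(-M.T@t-e),"cam axes in tool\n",(M@T).round(2))
E
```

```text
t=1.1 tcp=[ 158.1 -500.6  231.3] yaw=17.5 grip=1.01 F=[ 0.4 -0.4 -0.2] q6=-13 zax=[ 0.  0. -1.]
  shift cm [ 53.75 -33.43  -0.87] twist 9.5
332.3904656127904 253.20789865318974 190.96402465534212 cam in tool [  75.93153087    0.26046523 -142.35138923] cam axes in tool
 [[ 0.    1.   -0.  ]
 [-0.95 -0.   -0.3 ]
 [-0.3   0.    0.95]]
```

Emit:
{"op": "step_arm", "data": {"plan": "57.7 -32.7 -0.9 9.5 100;57.7 -32.7 -0.9 9.5 100;57.7 -32.7 -0.9 9.5 100;57.7 -32.7 -0.9 9.5 100;57.7 -32.7 -0.9 9.5 100;57.7 -32.7 -0.9 9.5 100;57.7 -32.7 -0.9 9.5 100;57.7 -32.7 -0.9 9.5 100;57.7 -32.7 -0.9 9.5 100;57.7 -32.7 -0.9 9.5 100", "grip_force": 30}}

```text
time_s: 2.15
eef_pos: [498.8, -133.9, 238.3]
ee_rot: [0.0, 0.998, 0.07, 0.0]
force: [0.4, -1.4, -0.3]
grip_width: 0.999
```

```bash
python3 -c "
from h import *
go(610,-15,240,8)"
```

```text
t=2.1 tcp=[ 498.8 -133.9  238.3] yaw=8.0 grip=1.00 F=[ 0.4 -1.4 -0.3] q6=54 zax=[ 0. -0. -1.]
  shift cm [ 12.67 -10.22  -0.17] twist 0.0
```

Emit:
{"op": "step_arm", "data": {"plan": "12.7 -10.2 -0.2 0 100;12.7 -10.2 -0.2 0 100;12.7 -10.2 -0.2 0 100;12.7 -10.2 -0.2 0 100;12.7 -10.2 -0.2 0 100;12.7 -10.2 -0.2 0 100;12.7 -10.2 -0.2 0 100"}}

```text
time_s: 2.85
eef_pos: [608.6, -18.1, 240.3]
ee_rot: [0.0, 0.998, 0.069, 0.0]
force: [-0.3, 0.2, -0.1]
grip_width: 0.993
```

```bash
cat > look.py <<'E'
from h import *
import sys
def wedgelook(tag):
    c=cam("wrist"); p,d=cams.capture("wrist"); save(p,tag+".png"); W=cloud("wrist",d,c); np.savez("wr.npz",p=p,W=W)
    out=[]
    for r in spotter.regions_of("wrist","wedge_a"):
        m=r["pixels"]&(d>0)
        if m.sum()<200: continue
        P=W[m]; rgb=p[m].mean(0)
        print(round(r["conf"],2),np.round(r["extent"]),m.sum(),"rgb",rgb.round(),"fit",*[np.round(v,2) for v in wfit(P)], "z",np.percentile(P[:,2],[2,98]).round(1))
        m=clean(m); P=W[m]; 
        print("   eroded",*[np.round(v,2) for v in wfit(P)])
wedgelook(sys.argv[1]) if __name__=="__main__" else 0
E
python3 -c "
from h import *
go(610,-15,240,8)"; python3 look.py w1
```

```text
t=2.9 tcp=[608.6 -18.1 240.3] yaw=7.9 grip=0.99 F=[-0.3  0.2 -0.1] q6=69 zax=[ 0. -0. -1.]
  shift cm [ 0.18 -0.28  0.03] twist -0.1
0.55 [245.  79.  38.  81.] 2999 rgb [71. 46. 31.] fit [692.49   0.95] 7.92 [38.84 80.33] [-0.34 15.93] z [ 2.4 29. ]
   eroded [692.4    0.97] 7.9 [36.79 78.11] [-0.34 15.98]
0.55 [254. 183.  54.  71.] 2264 rgb [53. 32. 21.] fit [573.75 -22.92] -159.04 [40.3  81.43] [ 0.28 15.29] z [ 2.2 29.2]
   eroded [574.88 -22.58] -158.75 [37.72 79.05] [ 0.3 16.1]
```

View pics/w1.png

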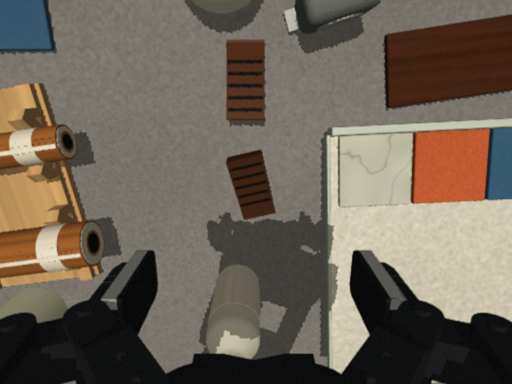

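The view confirms two brown wedges: the nearer at pixel (250,184), thin end towards the robot, and the farther at (245,79), thin end away. I take the nearer one first, near its heel.

Emit:
{"op": "step_arm", "data": {"plan": "-1.3 -0.5 10 -8 90;-1.3 -0.5 15 -13.2 90;-1.3 -0.5 18 -13.2 90;-1.3 -0.5 20 -13.2 90;-1.3 -0.5 22 -13.2 90;-1.3 -0.5 23.8 -13.2 90;-1.3 -0.5 23.8 -13.2 90;-1.3 -0.5 23.8 -13.2 90;-1.3 -0.5 23.8 -13.2 20;-1.3 -0.5 23.8 -13.2 20", "grip_force": 30}}

```text
time_s: 3.95
eef_pos: [596.2, -14.1, 3.3]
ee_rot: [0.0, 0.983, 0.184, 0.001]
force: [0.1, 0.5, 0.0]
grip_width: 0.577
```

Emit:
{"op": "step_arm", "data": {"plan": "0 0 0 0 20;0 0 0 0 20;0 0 0 0 20;0 0 0 0 20"}}

```text
time_s: 4.35
eef_pos: [596.2, -14.0, 3.2]
ee_rot: [0.0, 0.983, 0.184, 0.001]
force: [-1.4, -0.3, 6.9]
grip_width: 0.462
```

```bash
python3 -c "
from h import *
go(594.8,-14.9,120,21.1)"
```

```text
t=4.3 tcp=[596.2 -14.    3.2] yaw=21.2 grip=0.46 F=[-1.4 -0.3  6.9] q6=56 zax=[ 0.002 -0.    -1.   ]
  shift cm [ -0.15   0.05 -11.68] twist 0.1
```

Emit:
{"op": "step_arm", "data": {"plan": "0 0 -4 0 20;0 0 -9 0 20;-2 4 -14 3 20;-13.3 24.4 -22.7 10.3 20;-13.3 24.4 -22.7 10.3 20;-13.3 24.4 -22.7 10.3 20;-13.3 24.4 -22.7 10.3 20;-13.3 24.4 -22.7 10.3 20;-13.3 24.4 -22.7 10.3 20;-13.3 24.4 -22.7 10.3 20"}}

```text
time_s: 5.35
eef_pos: [559.6, -291.0, 229.4]
ee_rot: [0.0, 0.996, 0.094, 0.0]
force: [0.2, 0.3, -1.2]
grip_width: 0.46
```

Emit:
{"op": "step_arm", "data": {"plan": "0 0 0 0 20;0 0 0 0 20;0 0 0 0 20"}}

```text
time_s: 5.65
eef_pos: [560.3, -287.9, 228.6]
ee_rot: [-0.0, 0.995, 0.096, -0.0]
force: [0.1, 0.7, -0.3]
grip_width: 0.462
```

```bash
cat > boardlook.py <<'E'
from h import *
import sys
c=cam("wrist"); p,d=cams.capture("wrist"); save(p,sys.argv[1]+".png"); W=cloud("wrist",d,c); np.savez("wr.npz",p=p,W=W)
g=np.radians(10.85); ux=np.array([np.cos(g),np.sin(g)]); uy=np.array([-ux[1],ux[0]]); B=np.array([535,-279.])
X=(W[...,:2]-B)@ux; Y=(W[...,:2]-B)@uy
m=(abs(X+30)<95)&(abs(Y)<150)&(abs(W[...,2]-(52-X*np.tan(np.radians(7))))<5)&(d>0)
A=np.c_[X[m],Y[m],np.ones(m.sum())]; k=np.linalg.lstsq(A,W[...,2][m],rcond=None)[0]
print("plane",m.sum(),k.round(4),"slope",np.degrees(np.arctan(np.hypot(*k[:2]))),"dir off",np.degrees(np.arctan2(-k[1],-k[0])))
r=W[...,2]-(k[0]*X+k[1]*Y+k[2])
on=(abs(r)<4)&(abs(X)<170)
for lo in range(-140,70,30):
    q=on&(X>lo)&(X<lo+30); print(lo+15,"Y range",np.percentile(Y[q],[.1,99.9]).round(1) if q.sum()>50 else None,q.sum())
for lo in range(-150,150,50):
    q=on&(Y>lo)&(Y<lo+50)&(X<120); t=(r>5)&(r<11)&(Y>lo)&(Y<lo+50)&(X>50)&(X<140); print(lo+25,"X min,max",np.percentile(X[q],[.2,99.8]).round(1),"tile start",np.percentile(X[t],[1,98]).round(1) if t.sum()>20 else None)
E
python3 -c "
from h import *
go(581,-341.4,75,10.85)"; python3 boardlook.py b1
```

```text
t=5.7 tcp=[ 560.3 -287.9  228.6] yaw=11.0 grip=0.46 F=[ 0.1  0.7 -0.3] q6=41 zax=[-0.001  0.001 -1.   ]
  shift cm [ 1.02  5.66 15.36] twist 0.2
plane 39164 [-1.22500e-01 -1.60000e-03  5.12602e+01] slope 6.9822312585235835 dir off 0.7481359487178996
-125 Y range [-147.2  163.6] 336
-95 Y range [-162.7  163.3] 3178
-65 Y range [-162.6  248.5] 4709
-35 Y range [-162.3  245.6] 7466
-5 Y range [-162.4  163.1] 9465
25 Y range [-162.1  163.1] 9943
55 Y range [-162.4  163.2] 10394
-125 X min,max [-112.9   70.3] tile start [ 71.9 138.9]
-75 X min,max [-149.9   71.3] tile start [ 72.6 138.7]
-25 X min,max [-30.7 116.5] tile start [ 72.5 138.5]
25 X min,max [-149.2   70.7] tile start [ 72.3 138.5]
75 X min,max [-109.2  113.6] tile start [ 72.1 139. ]
125 X min,max [-113.7   70.4] tile start [ 71.9 138.8]
```

View pics/b1.png

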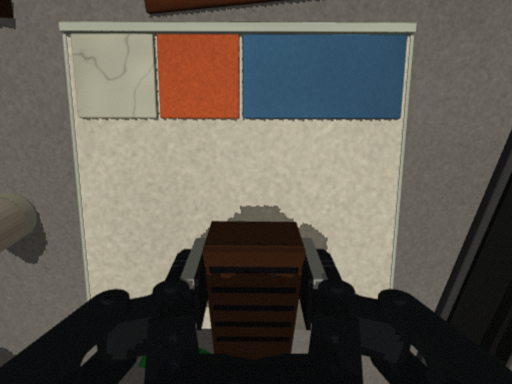

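The board shows squarely: the clear strip is below the tile edge at row ~118, and the wedge in hand has its heel towards the tiles. I lower it at board y -70.

Emit:
{"op": "step_arm", "data": {"plan": "0.9 5.6 5 0.2 20;0.9 5.6 10 0.2 20;0.9 5.6 13 0.2 20;0.9 5.6 15 0.2 20;0.9 5.6 16 0.2 20;0.9 5.6 16.5 0.2 20;0.9 5.6 16.9 0.2 20;0.9 5.6 17.2 0.2 20;0.9 5.6 17.4 0.2 20;0.9 5.6 17.4 0.2 20", "grip_force": 20}}

```text
time_s: 6.7
eef_pos: [580.3, -342.7, 56.4]
ee_rot: [0.001, 0.996, 0.094, 0.001]
force: [2.8, 1.7, 4.1]
grip_width: 0.462
```

```bash
python3 -c "
from h import *
go(579.5,-341.7,52,10.85)"
```

```text
t=6.7 tcp=[ 580.3 -342.7   56.4] yaw=10.7 grip=0.46 F=[2.8 1.7 4.1] q6=39 zax=[ 0.002 -0.001 -1.   ]
  shift cm [-0.06 -0.12  0.44] twist -0.1
```

Emit:
{"op": "step_arm", "data": {"plan": "0 0 0.2 0 20;0 0 0.3 0 20;0 0 0.4 0 20;0 0 0.4 0 20;0 0 0.4 0 49;0 0 0.4 0 52;0 0 0.4 0 56;0 0 0.4 0 60", "grip_force": 20}}

```text
time_s: 7.5
eef_pos: [579.2, -342.8, 50.9]
ee_rot: [-0.0, 0.996, 0.093, -0.0]
force: [0.2, 0.0, 0.3]
grip_width: 0.598
```

Emit:
{"op": "step_arm", "data": {"plan": "0 0 0 0 70;0 0 0 0 85;0 0 -1 0 95;0 0 -4 0 95;0 0 -8 0 95;0 0 -12 0 95;0 0 -16.5 0 95;0 0 -16.5 0 95;0 0 -16.5 0 95;0 0 -16.5 0 95"}}

```text
time_s: 8.5
eef_pos: [579.0, -342.4, 215.0]
ee_rot: [-0.001, 0.996, 0.093, -0.001]
force: [0.5, -0.5, -0.9]
grip_width: 0.953
```

```bash
cat > bw.py <<'E'
from h import *
import sys
# wedges/roll on the board, in board coords
g=np.radians(10.85); B=np.array([533.5,-279,51.5]); a=np.radians(7)
ex=np.array([np.cos(g)*np.cos(a),np.sin(g)*np.cos(a),-np.sin(a)]); ey=np.array([-np.sin(g),np.cos(g),0]); Mb=np.c_[ex,ey,np.cross(ex,ey)]
def look(n,tag=None):
    c=cam(n); p,d=cams.capture(n); tag and save(p,tag+".png"); W=cloud(n,d,c); Q=(W-B)@Mb
    for r in spotter.regions_of(n,"wedge_a"):
        m=r["pixels"]&(d>0); P=Q[m]
        if m.sum()<150 or abs(np.median(P[:,1]))>160 or abs(np.median(P[:,0]))>150: continue
        P=P[P[:,2]>1.5]
        cc,ang,e,k=wfit(P); print(n,"wedge board xy",cc.round(1),"thin dir",round(ang,1),np.round(e,1),k.round(3),"conf",round(r["conf"],2))
    return p,d,Q
if __name__=="__main__": look("wrist",sys.argv[1])
E
python3 bw.py b2; python3 -c "
from h import *
go(650,-5,150,7.9)"
```

```text
wrist wedge board xy [  9. -72.] thin dir 179.9 [41.2 79.8] [ 0.322 16.561] conf 0.92
t=8.6 tcp=[ 579.1 -342.4  214.7] yaw=10.7 grip=0.94 F=[-0.   0.6  0.1] q6=39 zax=[-0.002  0.002 -1.   ]
  shift cm [ 13.26 -31.82   6.51] twist 2.8
```

Emit:
{"op": "step_arm", "data": {"plan": "15.2 -31.8 3 2.8 90;15.2 -31.8 6 2.8 90;15.2 -31.8 6 2.8 90;15.2 -31.8 6 2.8 90;15.2 -31.8 6 2.8 90;15.2 -31.8 6 2.8 90;15.2 -31.8 6 2.8 90;15.2 -31.8 10 2.8 90;15.2 -31.8 12 2.8 90;15.2 -31.8 12 2.8 90", "grip_force": 30}}

```text
time_s: 9.6
eef_pos: [667.6, -1.2, 91.9]
ee_rot: [-0.001, 0.998, 0.069, -0.004]
force: [0.5, 0.2, 0.2]
grip_width: 0.9
```

```bash
python3 -c "
from h import *
go(669,-2.2,3,7.9)"; python3 look.py w2
```

```text
t=9.6 tcp=[667.6  -1.2  91.9] yaw=8.0 grip=0.90 F=[0.5 0.2 0.2] q6=72 zax=[-0.008  0.001 -1.   ]
  shift cm [0.19 0.14 8.88] twist 0.1
0.61 [255. 166.  65. 132.] 7476 rgb [99. 68. 49.] fit [ 6.844e+02 -2.200e-01] 5.82 [45.2  95.67] [-0.33 18.32] z [ 1.9 29.1]
   eroded [691.33   1.11] 6.92 [39.47 79.56] [-0.34 16.29]
```

Emit:
{"op": "step_arm", "data": {"plan": "0.1 0 3 0.4 90;0.1 0 6 0.4 90;0.1 0 8 0.4 90;0.1 0 8.9 0.4 90;0.1 0 8.9 0.4 90;0.1 0 8.9 0.4 20;0.1 0 8.9 0.4 20;0.1 0 8.9 0.4 20;0.1 0 8.9 0.4 20;0.1 0 8.9 0.4 20", "grip_force": 30}}

```text
time_s: 10.7
eef_pos: [671.4, -2.0, 8.6]
ee_rot: [0.0, 0.998, 0.066, 0.001]
force: [-0.2, -0.7, 7.0]
grip_width: 0.459
```

```bash
python3 -c "
from h import *
go(560,-210,200,190.85)"
```

```text
t=10.7 tcp=[671.4  -2.    8.6] yaw=7.5 grip=0.46 F=[-0.2 -0.7  7. ] q6=72 zax=[ 0.002 -0.    -1.   ]
  shift cm [-13.72  19.18 -19.15] twist 176.7
```

Emit:
{"op": "step_arm", "data": {"plan": "0 0 0 0 60;0 0 0 0 60;0 0 0.2 0 60;0 0 0.4 0 60;0 0 0.5 0 60;0 0 0.5 0 60"}}

```text
time_s: 11.3
eef_pos: [670.4, -1.8, 1.7]
ee_rot: [-0.0, 0.998, 0.066, -0.0]
force: [-0.2, -0.0, -0.0]
grip_width: 0.597
```

Emit:
{"op": "step_arm", "data": {"plan": "0 0 -0.2 0 60;0 0 -0.2 0 20;0 0 -0.2 0 20;0 0 -0.2 0 20;0 0 -0.2 0 20"}}

```text
time_s: 11.8
eef_pos: [670.9, -1.9, 4.7]
ee_rot: [0.0, 0.998, 0.066, 0.001]
force: [-0.1, 0.8, 5.8]
grip_width: 0.46
```

```bash
python3 -c "
from h import *
go(560,-210,200,190.85)"
```

```text
t=11.8 tcp=[670.9  -1.9   4.7] yaw=7.5 grip=0.46 F=[-0.1  0.8  5.8] q6=72 zax=[ 0.001 -0.    -1.   ]
  shift cm [-13.7   19.19 -19.54] twist 176.7
```

Emit:
{"op": "step_arm", "data": {"plan": "0 0 -4 0 20;0 0 -9 0 20;0 0 -14 -8 20;-3 3 -19 -16 20;-7 7 -19.5 -25 20;-11 12 -19.5 -33 20;-14.6 18.5 -19.5 -42 20;-14.6 18.5 -19.5 -50 20;-14.6 18.5 -19.5 -58 20;-14.6 18.5 -19.5 -66 20"}}

```text
time_s: 12.8
eef_pos: [548.8, -206.6, 198.7]
ee_rot: [-0.0, 0.801, 0.599, -0.0]
force: [-0.3, 0.5, -1.4]
grip_width: 0.458
```

Emit:
{"op": "step_arm", "data": {"plan": "0 0 0 -8 20;0 0 0 -16 20;0 0 0 -24 20;0 0 0 -32 20;0 0 0 -40 20;0 0 0 -48 20;0 0 0 -56 20;0 0 0 -64 20;0 0 0 -72 20;0 0 0 -80 20"}}

```text
time_s: 13.8
eef_pos: [549.8, -204.2, 198.5]
ee_rot: [-0.001, 0.227, 0.974, 0.0]
force: [-0.6, 0.1, -0.3]
grip_width: 0.462
```

```bash
python3 -c "
from h import *
go(549.9,-204.6,60,190.85)"
```

```text
t=13.8 tcp=[ 549.8 -204.2  198.5] yaw=153.8 grip=0.46 F=[-0.6  0.1 -0.3] q6=-96 zax=[-0.001  0.001 -1.   ]
  shift cm [-0.04 -0.03 13.85] twist -37.1
```

Emit:
{"op": "step_arm", "data": {"plan": "0 0 2 -8 20;0 0 5 -16 20;0 0 8 -24 20;0 0 11 -32 20;0 0 12 -37 20;0 0 13 -37 20;0 0 13.5 -37 20;0 0 13.9 -37 20;0 0 14.1 -37 20;0 0 14.1 -37 20", "grip_force": 20}}

```text
time_s: 14.8
eef_pos: [550.5, -204.6, 58.9]
ee_rot: [0.001, -0.091, 0.996, -0.001]
force: [0.6, -0.5, 3.3]
grip_width: 0.466
```

```bash
python3 -c "
from h import *
go(549.9,-204.6,53,190.85)"
```

```text
t=14.8 tcp=[ 550.5 -204.6   58.9] yaw=-169.6 grip=0.47 F=[ 0.6 -0.5  3.3] q6=-132 zax=[ 0.001 -0.001 -1.   ]
  shift cm [0.06 0.02 0.59] twist -0.4
```

Emit:
{"op": "step_arm", "data": {"plan": "0.1 0 0.2 -0.4 20;0.1 0 0.4 -0.4 20;0.1 0 0.5 -0.4 20;0.1 0 0.5 -0.4 20;0.1 0 0.5 -0.4 49;0.1 0 0.5 -0.4 52;0.1 0 0.5 -0.4 56;0.1 0 0.5 -0.4 60"}}

```text
time_s: 15.6
eef_pos: [548.9, -204.5, 52.9]
ee_rot: [-0.0, -0.095, 0.996, 0.0]
force: [-0.6, -0.0, 0.1]
grip_width: 0.599
```

Emit:
{"op": "step_arm", "data": {"plan": "0 0 0 0 70;0 0 0 0 85;0 0 -1 0 95;0 0 -4 0 95;0 0 -8 0 95;-3 0 -12 0 95;-8 0 -17 0 95;-11 0 -19 0 95;-11 0 -19 0 95;-11 0 -19 0 95"}}

```text
time_s: 16.6
eef_pos: [657.6, -183.5, 243.5]
ee_rot: [0.0, -0.095, 0.995, -0.0]
force: [-0.0, -0.2, -0.7]
grip_width: 0.95
```

```bash
python3 bw.py b3; python3 -c "
from h import *
from bw import *
for n in('scene','top'): look(n,n+'1')
go(468,243,200,105)"
```

```text
wrist wedge board xy [ 19.1 -72.2] thin dir 179.9 [41.6 58.3] [ 0.297 19.232] conf 0.77
wrist wedge board xy [19.2 69. ] thin dir 179.6 [39.9 57.4] [ 0.336 20.397] conf 0.7
scene wedge board xy [  8.5 -73.7] thin dir 179.0 [40.7 82.3] [ 0.216 15.631] conf 0.85
scene wedge board xy [ 8.7 73.2] thin dir -177.9 [55.3 81.9] [ 0.214 15.244] conf 0.76
top wedge board xy [  3.9 -73.2] thin dir 178.6 [44.8 82.6] [ 0.321 15.548] conf 0.93
t=16.9 tcp=[ 656.3 -184.1  242.6] yaw=-169.2 grip=0.95 F=[-0.   0.2  0.5] q6=-126 zax=[-0.001  0.001 -1.   ]
  shift cm [10.48 45.48  4.31] twist 85.8
```

View pics/b3.png

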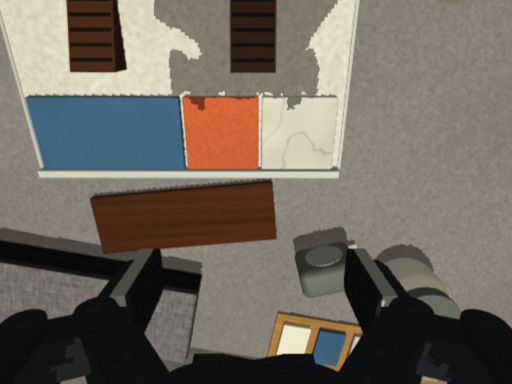

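Emit:
{"op": "step_arm", "data": {"plan": "10.5 45.5 2 86 80;10.5 45.5 2 86 80;10.5 45.5 2 86 80;10.5 45.5 2 86 80;10.5 45.5 2 86 80;10.5 45.5 2 86 80;10.5 45.5 2 86 80;10.5 45.5 2 86 80;10.5 45.5 2 86 80;10.5 45.5 2 86 80"}}

```text
time_s: 17.9
eef_pos: [466.5, 244.9, 223.0]
ee_rot: [-0.0, 0.592, 0.806, -0.0]
force: [1.4, -0.4, -1.0]
grip_width: 0.801
```

Emit:
{"op": "step_arm", "data": {"plan": "0 0 0 0 80;0 0 0 0 80;0 0 0 0 80;0 0 0 0 80"}}

```text
time_s: 18.3
eef_pos: [468.7, 242.3, 223.0]
ee_rot: [0.0, 0.59, 0.807, -0.0]
force: [0.3, 0.4, -0.1]
grip_width: 0.799
```

```bash
cat > rl.py <<'E'
from h import *
from scipy.optimize import least_squares
import sys
def rollfit(P,rad,x0,o=np.zeros(3)):
    # params: centre offset perpendicular..., axis angle; horizontal axis: x at y0, z, ang
    def f(v):
        u=np.array([np.cos(v[2]),np.sin(v[2])]); n=np.array([-u[1],u[0]])
        e=(P[:,:2]-x0)@n-v[0]; return np.hypot(e,P[:,2]-v[1])-rad
    s=least_squares(f,[0,P[:,2].max()-rad,x0ang],loss="soft_l1"); return s
if __name__=="__main__":
    c=cam("wrist"); p,d=cams.capture("wrist"); save(p,sys.argv[1]+".png"); W=cloud("wrist",d,c)
    for t in("roll","thin_roll"):
      for r in spotter.regions_of("wrist",t)[:2]:
        m=clean(r["pixels"]&(d>0),2); P=W[m]; P=P[P[:,2]>40]
        if len(P)<100: continue
        x0=np.median(P[:,:2],0); x0ang=np.radians(105); 
        s=rollfit(P,25,x0); u=np.array([np.cos(s.x[2]),np.sin(s.x[2])]); n=np.array([-u[1],u[0]])
        l=(P[:,:2]-x0)@u; a,b=np.percentile(l,[.3,99.7])
        print(t,round(r["conf"],2),np.round(r["extent"]),"centre",(x0+n*s.x[0]+u*(a+b)/2).round(1),"len",round(b-a,1),"axis z",s.x[1].round(1),"ang",np.degrees(s.x[2]).round(2),"rms",np.sqrt(np.mean(s.fun**2)).round(2),len(P))
E
python3 rl.py r1;python3 -c "
from h import *
go(470,243,200,105)"
```

```text
roll 0.89 [258. 159.  58. 228.] centre [470.5 246. ] len 204.3 axis z 53.1 ang 106.15 rms 0.65 9580
thin_roll 0.86 [372. 158.  59. 211.] centre [576.7 284.1] len 188.8 axis z 36.1 ang 106.07 rms 1.12 5963
t=18.4 tcp=[468.6 242.6 223. ] yaw=107.7 grip=0.80 F=[-0.3  0.3  0. ] q6=-3 zax=[-0. -0. -1.]
  shift cm [-0.01  0.15  2.3 ] twist 2.7
```

View pics/r1.png

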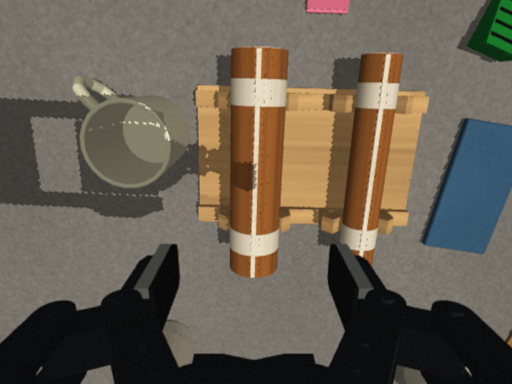

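The thicker roll is at pixel (258,159) and the thin one at (372,158); the mug is clear of the jaws. I grip the thicker roll at its middle.

Emit:
{"op": "step_arm", "data": {"plan": "0.3 0.3 5 1.5 80;0.3 0.3 9 1.5 80;0.3 0.3 12 1.5 80;0.3 0.3 15 1.5 80;0.3 0.3 17 1.5 80;0.3 0.3 18.5 1.5 80;0.3 0.3 19 1.5 80;0.3 0.3 19 1.5 80;0.3 0.3 19 1.5 40;0.3 0.3 19 1.5 40", "grip_force": 45}}

```text
time_s: 19.45
eef_pos: [470.0, 246.9, 34.2]
ee_rot: [-0.0, 0.6, 0.8, -0.0]
force: [-4.7, -3.5, 6.5]
grip_width: 0.573
```

Emit:
{"op": "step_arm", "data": {"plan": "0 0 0 0 40;0 0 0 0 40;0 0 0 0 40;0 0 0 0 40"}}

```text
time_s: 19.85
eef_pos: [470.0, 246.9, 34.3]
ee_rot: [-0.0, 0.6, 0.8, -0.0]
force: [-4.4, -3.0, 6.5]
grip_width: 0.573
```

```bash
python3 -c "
from h import *
go(485,-286,180,100.85)"
```

```text
t=19.9 tcp=[470.  246.9  34.3] yaw=106.2 grip=0.57 F=[-4.4 -3.   6.5] q6=-1 zax=[-0. -0. -1.]
  shift cm [-51.59 -13.44 -14.56] twist 5.4
```

Emit:
{"op": "step_arm", "data": {"plan": "0 0 -3 0 40;0 0 -7 0 40;0 0 -12 0 40;0 0 -17 0 40;0 0 -22.5 0 40;-5 -1 -22.8 1 40;-10 -2.5 -22.8 2 40;-15 -3.9 -22.8 3 40;-20 -5.2 -22.8 4 40;-25 -6.5 -22.8 5.3 40"}}

```text
time_s: 20.85
eef_pos: [476.6, -3.9, 261.4]
ee_rot: [0.0, 0.637, 0.771, 0.0]
force: [1.0, 0.0, -5.0]
grip_width: 0.569
```

```bash
python3 -c "
from h import *
go(485,-288.7,262,100.85)"
```

```text
t=20.9 tcp=[476.6  -3.9 261.4] yaw=100.9 grip=0.57 F=[ 1.  0. -5.] q6=-25 zax=[ 0. -0. -1.]
  shift cm [-28.12  -4.54  -0.06] twist 0.0
```

Emit:
{"op": "step_arm", "data": {"plan": "-5 -0.8 0 0 40;-10 -1.6 0 0 40;-15 -2.4 0 0 40;-20 -3.2 0 0 40;-24 -3.9 0 0 40;-28.1 -4.5 0 0 40;-28.1 -4.5 5 0 40;-28.1 -4.5 10 0 40;-28.1 -4.5 14 0 40;-28.1 -4.5 15.5 0 40"}}

```text
time_s: 21.85
eef_pos: [484.3, -285.0, 102.0]
ee_rot: [-0.004, 0.637, 0.771, 0.0]
force: [-0.0, 0.5, -3.9]
grip_width: 0.572
```

Emit:
{"op": "step_arm", "data": {"plan": "0 0 0 0 40;0 0 0 0 40"}}

```text
time_s: 22.05
eef_pos: [486.6, -286.9, 107.1]
ee_rot: [0.001, 0.637, 0.771, -0.0]
force: [-0.4, 0.1, -4.4]
grip_width: 0.574
```

```bash
cat > rb.py <<'E'
from bw import *
import sys
def rollb(n,tag):
    p,d,Q=look(n,tag)
    for r in spotter.regions_of(n,"roll")[:3]:
        m=clean(r["pixels"]&(d>0),1); P=Q[m]
        if m.sum()<100 or abs(np.median(P[:,1]))>150 or abs(np.median(P[:,0]))>150: continue
        from scipy.optimize import least_squares
        P=P[(P[:,2]>15)&(abs(P[:,0]-np.median(P[:,0]))<40)]
        s=least_squares(lambda v:np.hypot(P[:,0]-v[0]-v[1]*P[:,1],P[:,2]-v[2]-v[3]*P[:,1])-25,[np.median(P[:,0]),0,P[:,2].max()-25,0],loss="soft_l1")
        print(n,"roll x",s.x[0].round(1),"yaw deg",np.degrees(s.x[1]).round(2),"z",s.x[2].round(1),"tilt",np.degrees(s.x[3]).round(2),"y",np.percentile(P[:,1],[.3,99.7]).round(1),round(r["conf"],2),len(P))
for i,n in enumerate(sys.argv[2:]): rollb(n,sys.argv[1]+n)
E
python3 rb.py d1 wrist scene top
python3 -c "
from h import *
go(491,-288.7,63.3,100.85)"
```

```text
wrist wedge board xy [-12.8 -27. ] thin dir -54.2 [ 70.  113.8] [-1.032 61.442] conf 0.77
wrist wedge board xy [19.4 69.4] thin dir -179.9 [40.  58.7] [ 0.336 20.426] conf 0.66
wrist roll x -56.1 yaw deg 0.01 z 68.0 tilt -0.02 y [-22.2 100.1] 0.55 44737
scene wedge board xy [ 7.7 67.7] thin dir 179.4 [42.3 83.1] [ 0.209 15.022] conf 0.71
scene wedge board xy [  7.3 -69.9] thin dir -179.8 [49.2 84.6] [ 0.21  15.164] conf 0.63
scene roll x -34.2 yaw deg -0.07 z 108.2 tilt 0.2 y [-109.2   99.2] 0.68 1492
top wedge board xy [12.  68.7] thin dir -179.1 [41.8 66.4] [ 0.315 18.117] conf 0.68
top roll x -59.0 yaw deg -0.0 z 69.0 tilt -1.36 y [ 37.6 105.6] 0.62 315
t=22.5 tcp=[ 486.3 -286.7  106.3] yaw=100.9 grip=0.57 F=[-0.5 -0.1 -4.8] q6=-53 zax=[ 0. -0. -1.]
  shift cm [-0.29  0.42  4.3 ] twist 0.1
```

View pics/d1wrist.png

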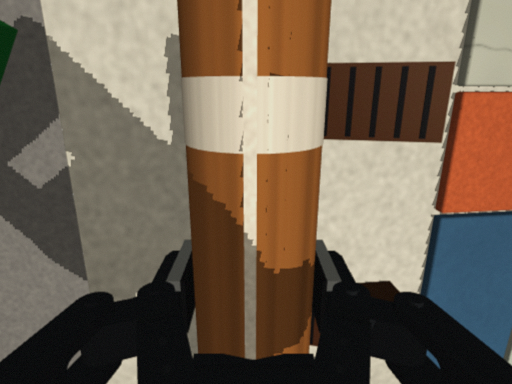

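Emit:
{"op": "step_arm", "data": {"plan": "-0.3 0.4 2 0 40;-0.3 0.4 3 0 40;-0.3 0.4 3.5 0 40;-0.3 0.4 3.8 0 40;-0.3 0.4 4 0 40;-0.3 0.4 4.1 0 40;-0.3 0.4 4.2 0 40;-0.3 0.4 4.2 0 40;-0.3 0.4 4.2 0 40"}}

```text
time_s: 23.4
eef_pos: [490.8, -288.8, 64.2]
ee_rot: [0.0, 0.637, 0.771, -0.0]
force: [-0.9, 0.7, -4.3]
grip_width: 0.571
```

```bash
python3 -c "
from h import *
go(491.3,-288.7,62.5,100.85)"
```

```text
t=23.4 tcp=[ 490.8 -288.8   64.2] yaw=100.9 grip=0.57 F=[-0.9  0.7 -4.3] q6=-53 zax=[ 0. -0. -1.]
  shift cm [0.   0.05 0.17] twist 0.0
```

Emit:
{"op": "step_arm", "data": {"plan": "0 0 0.1 0 40;0 0 0.15 0 40;0 0 0.2 0 40;0 0 0.2 0 40"}}

```text
time_s: 23.8
eef_pos: [490.9, -288.9, 63.4]
ee_rot: [0.0, 0.637, 0.771, -0.0]
force: [-5.4, 2.8, 8.8]
grip_width: 0.57
```

Emit:
{"op": "step_arm", "data": {"plan": "0 0 0.05 0 40;0 0 0.1 0 40;0 0 0.1 0 40"}}

```text
time_s: 24.1
eef_pos: [490.9, -288.9, 63.3]
ee_rot: [0.001, 0.637, 0.771, -0.0]
force: [-7.0, 5.8, 16.7]
grip_width: 0.572
```

Emit:
{"op": "step_arm", "data": {"plan": "0 0 -0.15 0 40;0 0 -0.15 0 40;0 0.1 -0.14 0 40;0 0.2 -0.13 0 40;0 0.2 -0.13 0 40"}}

```text
time_s: 24.6
eef_pos: [492.7, -288.9, 63.2]
ee_rot: [0.0, 0.637, 0.771, -0.0]
force: [-4.2, 0.3, 6.7]
grip_width: 0.572
```

Emit:
{"op": "step_arm", "data": {"plan": "0 0.1 0.01 0 40;0 0.1 0.01 0 40"}}

```text
time_s: 24.8
eef_pos: [493.7, -288.8, 63.1]
ee_rot: [0.0, 0.637, 0.771, -0.0]
force: [-4.1, -0.3, 6.6]
grip_width: 0.568
```

```bash
python3 rb.py d2 wrist;python3 -c "
from h import *
go(494.3,-288.7,62.5,100.85); print(readout.sense()['wrist_torque'])"
```

```text
wrist wedge board xy [  8.2 -54.6] thin dir 160.2 [31.2 72.4] [ 0.373 15.216] conf 0.97
wrist wedge board xy [25.7 67.4] thin dir -179.2 [46.9 95.1] [ 0.316 22.421] conf 0.86
wrist roll x -44.2 yaw deg 0.0 z 25.1 tilt -0.0 y [-25.4  96.8] 0.81 44673
t=24.9 tcp=[ 493.7 -288.8   63.1] yaw=100.9 grip=0.57 F=[-3.8  0.4  6.5] q6=-53 zax=[ 0.    -0.001 -1.   ]
  shift cm [0.   0.06 0.06] twist 0.1
[0.06723027 0.79596947 0.01535495]
```

Emit:
{"op": "step_arm", "data": {"plan": "0 0.05 0.01 0 40;0 0.1 0.01 0 40;0 0.1 0.01 0 40"}}

```text
time_s: 25.25
eef_pos: [494.6, -288.7, 62.9]
ee_rot: [0.0, 0.637, 0.771, -0.001]
force: [-3.9, 0.0, 7.0]
grip_width: 0.569
```

Emit:
{"op": "step_arm", "data": {"plan": "0 0.05 0.01 0 40;0 0.1 0.01 0 40;0 0.1 0.01 0 40"}}

```text
time_s: 25.55
eef_pos: [495.5, -288.6, 62.8]
ee_rot: [0.0, 0.637, 0.771, -0.001]
force: [-5.4, 0.3, 5.3]
grip_width: 0.572
```

```bash
python3 rb.py d3 wrist;python3 -c "
from h import *
go(494.3,-288.7,62.5,100.85); print(readout.sense()['wrist_torque'])"
```

```text
wrist wedge board xy [ -4.  -35.9] thin dir 137.0 [ 45.2 104.2] [ 0.034 19.237] conf 0.87
wrist wedge board xy [19.4 69.3] thin dir 179.8 [40.3 60.8] [ 0.335 20.077] conf 0.76
wrist roll x -42.3 yaw deg 0.01 z 25.1 tilt 0.0 y [-25.2  96.6] 0.81 44762
t=25.7 tcp=[ 495.6 -288.6   62.9] yaw=100.9 grip=0.57 F=[-4.8 -0.4  6.9] q6=-53 zax=[ 0.    -0.002 -1.   ]
  shift cm [ 0.01 -0.13  0.04] twist 0.1
[-0.12047743  0.92064341 -0.00889875]
```

Emit:
{"op": "step_arm", "data": {"plan": "0 0.05 0.01 0 40;0 0.1 0.01 0 40;0 0.1 0.01 0 40"}}

```text
time_s: 26.0
eef_pos: [496.5, -288.4, 62.7]
ee_rot: [0.0, 0.637, 0.771, -0.001]
force: [-4.0, -0.9, 6.0]
grip_width: 0.57
```

```bash
python3 rb.py d4 wrist;python3 -c "
from h import *
go(494.3,-288.7,62.5,100.85); print(readout.sense()['wrist_torque'])"
```

```text
wrist wedge board xy [ -0.6 -33.4] thin dir 131.1 [ 47.7 104.7] [ 0.202 12.964] conf 0.94
wrist wedge board xy [27.3 69.2] thin dir -179.8 [40.4 92.1] [ 0.328 22.374] conf 0.59
wrist roll x -41.3 yaw deg 0.02 z 25.1 tilt -0.01 y [-25.   96.7] 0.64 44537
t=26.1 tcp=[ 496.5 -288.4   62.7] yaw=100.9 grip=0.57 F=[-5.2 -1.4  6.3] q6=-53 zax=[ 0.    -0.001 -1.   ]
  shift cm [ 0.01 -0.22  0.02] twist 0.1
[-0.1433897   0.85072437  0.03847091]
```

```bash
cat > heel.py <<'E'
from bw import *
for n in("wrist","scene","top"):
    c=cam(n); p,d=cams.capture(n); Q=(cloud(n,d,c)-B)@Mb; save(p,"h_"+n+".png")
    for y0 in(-72,69):
        m=(abs(Q[...,1]-y0)<17)&(Q[...,0]>-20)&(Q[...,0]<72)&(d>0); P=Q[m]; 
        q=P[(P[:,2]>22)&(P[:,2]<34)]; k=P[(P[:,2]>9)&(P[:,2]<26)]
        if len(q)<30: continue
        # where the top line z=3+.3375*(x-xt) sits: xt=thin end
        xt=np.median(k[:,0]-(k[:,2]-3)/.3375) if len(k)>20 else np.nan
        print(n,y0,"heel x 95/99%",np.percentile(q[:,0],[95,99]).round(1),"thin end est",xt.round(1),len(q),len(k))
E
python3 heel.py
python3 - <<'E'
import cv2
a=cv2.imread("pics/h_wrist.png")[:,150:]; b=cv2.imread("pics/h_scene.png")[200:384,30:230]
a=cv2.resize(a,(396,420)); b=cv2.resize(b,(400,368),interpolation=cv2.INTER_CUBIC); b=cv2.copyMakeBorder(b,0,52,0,0,0)
cv2.imwrite("pics/d4c.png",cv2.hconcat([a,b]))
E
```

```text
wrist -72 heel x 95/99% [38.6 49.5] thin end est -30.7 255 622
wrist 69 heel x 95/99% [48.9 50. ] thin end est -30.1 6640 11837
scene -72 heel x 95/99% [50.1 50.8] thin end est -33.3 231 351
scene 69 heel x 95/99% [49.8 50.6] thin end est -32.3 172 266
top 69 heel x 95/99% [46.4 47.4] thin end est -31.4 108 227
```

View pics/d4c.png

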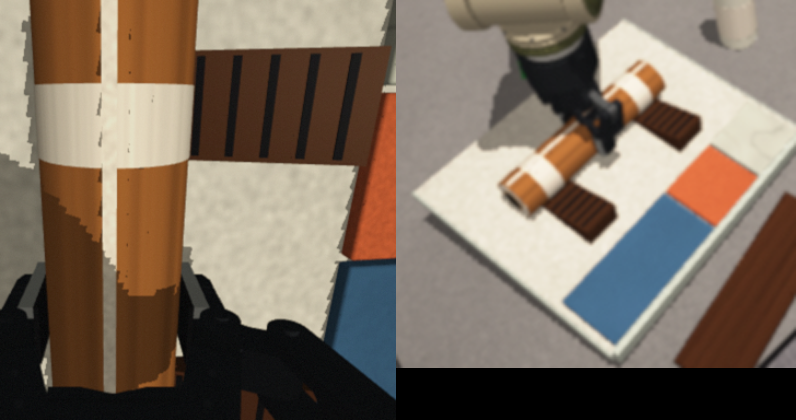

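Both thin ends are hidden hard up against the roll: the wedge at right of the crop meets it at (193,110), and the scene view shows both touching. Heel readings are level, at about 50 mm. I ease the load and open the jaws slowly.

Emit:
{"op": "step_arm", "data": {"plan": "0 0.05 -0.05 0 40;0 0.05 -0.05 0 40;0 0.05 -0.05 0 57;0 0.05 -0.05 0 58;0 0.05 -0.05 0 59;0 0.05 -0.05 0 60;0 0.05 -0.05 0 61;0 0.05 -0.05 0 62;0 0.05 -0.05 0 63;0 0.05 -0.05 0 64", "grip_force": 20}}

```text
time_s: 27.3
eef_pos: [497.1, -287.5, 62.5]
ee_rot: [0.0, 0.637, 0.771, 0.0]
force: [-0.3, -0.3, -0.1]
grip_width: 0.638
```

```bash
python3 rb.py e1 wrist; python3 heel.py;python3 -c "
from h import *
go(494.3,-288.7,62.5,100.85)"
```

```text
wrist wedge board xy [21.4 69.4] thin dir 179.8 [40.1 61.3] [ 0.334 20.16 ] conf 0.82
wrist wedge board xy [ -3.6 -36.4] thin dir 140.0 [ 46.4 107.4] [ 0.097 15.906] conf 0.62
wrist -72 heel x 95/99% [36.2 38. ] thin end est -30.2 418 726
wrist 69 heel x 95/99% [49.6 50.6] thin end est -29.4 6584 11747
scene -72 heel x 95/99% [50.5 51.2] thin end est -32.4 244 358
scene 69 heel x 95/99% [51.1 51.8] thin end est -31.5 174 261
top 69 heel x 95/99% [47.3 48. ] thin end est -30.5 105 225
t=27.6 tcp=[ 497.1 -287.6   62.5] yaw=100.9 grip=0.64 F=[-0.2 -0.7 -0.3] q6=-53 zax=[ 0. -0. -1.]
  shift cm [-0.06 -0.3  -0.  ] twist 0.0
```

Emit:
{"op": "step_arm", "data": {"plan": "0 0 0 0 66;0 0 0 0 69;0 0 0 0 72;0 0 0 0 74;0 0 0 0 76;0 0 0 0 76"}}

```text
time_s: 28.2
eef_pos: [497.1, -287.5, 62.5]
ee_rot: [-0.0, 0.637, 0.771, -0.0]
force: [0.3, -0.2, 0.9]
grip_width: 0.76
```

```bash
python3 rb.py e2 wrist scene; python3 heel.py
```

```text
wrist wedge board xy [ -3.2 -34.1] thin dir 125.7 [ 39.6 113.2] [ 0.042 15.883] conf 0.83
wrist wedge board xy [17.6 69.3] thin dir 179.8 [40.3 69.2] [ 0.334 18.902] conf 0.59
wrist roll x -40.6 yaw deg 0.04 z 25.2 tilt -0.0 y [-24.8  97.2] 0.63 44768
scene wedge board xy [15.1 67.4] thin dir 179.5 [41.5 74.5] [ 0.185 16.504] conf 0.93
scene wedge board xy [ 14.1 -73.8] thin dir 179.4 [41.  76.6] [ 0.182 16.529] conf 0.81
wrist -72 heel x 95/99% [41.7 43.5] thin end est -29.8 535 684
wrist 69 heel x 95/99% [49.5 50.6] thin end est -29.4 6569 11740
scene -72 heel x 95/99% [50.5 51. ] thin end est -32.3 242 349
scene 69 heel x 95/99% [50.9 51.7] thin end est -32.0 174 258
top 69 heel x 95/99% [47.  48.7] thin end est -29.5 113 217
```

Emit:
{"op": "step_arm", "data": {"plan": "0 0 -0.5 0 80;0 0 -1 0 80;0 0 -2 0 80;0 0 -3 0 80;0 0 -5 0 80;0 0 -8 0 80;0 0 -12 0 80;0 0 -16 0 80;0 0 -20 0 80;0 0 -20 0 80"}}

```text
time_s: 29.65
eef_pos: [498.3, -288.5, 269.1]
ee_rot: [0.006, 0.637, 0.771, -0.0]
force: [0.0, -0.9, 0.1]
grip_width: 0.797
```

Emit:
{"op": "step_arm", "data": {"plan": "5 -8 0 0 80;10 -15 0 0 80;10 -15 0 0 80;10 -15 0 0 80;10 -15 0 0 80;10 -15 0 0 80"}}

```text
time_s: 30.25
eef_pos: [330.9, -217.9, 263.1]
ee_rot: [0.001, 0.637, 0.771, -0.0]
force: [0.4, -0.6, 0.3]
grip_width: 0.799
```

```bash
python3 rb.py f1 scene top wrist; python3 heel.py
python3 - <<'E'
import cv2
b=cv2.imread("pics/h_scene.png")[130:384,20:330]
cv2.imwrite("pics/f1c.png",cv2.resize(b,None,fx=2.3,fy=2.3,interpolation=cv2.INTER_CUBIC))
from h import *; print(readout.sense()['eef_pos'],readout.sense()['time_s'])
E
```

```text
scene wedge board xy [15.2 67.6] thin dir 178.0 [42.1 73.5] [ 0.21  16.357] conf 0.76
scene wedge board xy [ 14.6 -73.8] thin dir 179.7 [40.4 75. ] [ 0.195 16.689] conf 0.56
scene roll x -41.3 yaw deg 0.09 z 25.9 tilt -0.07 y [-111.8   95.8] 0.67 1786
scene roll x 37.1 yaw deg 2.01 z 6.3 tilt 2.73 y [-93.8 -57.5] 0.15 345
top wedge board xy [21.5 69.1] thin dir -179.8 [40.9 70.7] [ 0.273 19.528] conf 0.83
top wedge board xy [ 12.4 -71. ] thin dir 176.5 [44.4 69.6] [ 0.238 17.499] conf 0.71
top roll x -42.9 yaw deg 0.32 z 24.8 tilt -0.0 y [-104.5  101.7] 0.64 1127
wrist wedge board xy [23.7 67.3] thin dir 175.9 [48.2 96.6] [ 0.241 20.491] conf 0.83
wrist wedge board xy [-56.4   0.7] thin dir -38.2 [ 50.5 302.3] [ -0.835 100.909] conf 0.8
wrist roll x -40.3 yaw deg 0.07 z 25.3 tilt -0.14 y [-34.2 102.6] 0.7 5768
wrist -72 heel x 95/99% [50.  51.2] thin end est -30.2 150 468
wrist 69 heel x 95/99% [49.8 51.1] thin end est -29.4 835 1311
scene -72 heel x 95/99% [50.4 50.8] thin end est -31.9 239 355
scene 69 heel x 95/99% [51.  51.7] thin end est -31.3 168 262
top -72 heel x 95/99% [47.2 47.7] thin end est -30.9 111 218
top 69 heel x 95/99% [47.3 48.3] thin end est -29.8 101 220
[ 330.98364965 -217.7397408   262.41101928] 30.85
```

View pics/f1c.png

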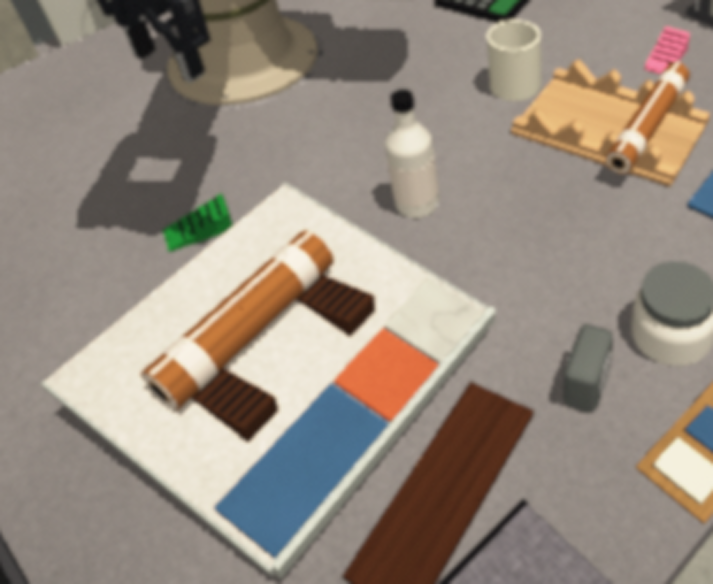

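The roll lies straight at crop (240,320), stationary against both wedges at (338,300) and (238,403), clear of the tiles. Bystanders look undisturbed, so I hand in.

```bash
python3 -c "
from h import *
print(workorder.finish_job())"
```

```text
the job is handed in; nothing more can be done
None
```

I set both brown wedges flat on the board with their thin ends uphill. I then lowered the thicker roll on the uphill side, slid it about 5 mm down against both thin ends and let go. The job was handed in at about 31 s, and the hand-in gives no verdict.

**Last checks, with the arm clear:**
- **Roll:** it lies about 0.1° off straight across the board. Its axis is at board x about −41 mm and 25 mm above the face, so it rests on the board. It held that position between looks, roughly 90 mm short of the tile samples.
- **Wedges:** they are level with each other to within about 1 mm, at board y about −72 and +69 mm, with their heels at about x +50 mm.
- **Everything else:** nothing else looked moved in the scene picture. I checked that by eye only, not by measurement.

**What was less certain:**
- **Contact with the wedges:** the wrist force gave no clear signal, because the light wedges slide too easily. I judged it from the pictures and from both wedges having shifted 1–2 mm downhill with the roll.
- **Camera disagreement:** the cameras differ by 2–3 mm on absolute positions. The top camera gave the roll 0.3° of yaw where the other two gave 0.1°.

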